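Couple the drawbar to the bench ball

TASK

Swing the red-knobbed handle of the orange coupler fully up, set the coupler fully home over the ball of the yellow stand with its drawbar tube lying along the stand's plate, then press the handle fully down to lock it. The blue stand with the straight pin is the wrong one.

Things in the scene. Friction and masses are not known exactly. Their poses are not given: they have to be found in the camera images.
- coupler: Loose 0.8 kg coupler: orange head, open below, 66 mm long (x -35 to 31), 76 wide, 60 high; socket 66 mm wide at the rim, 48 at the top, 50 deep. Origin: socket centre at rim level (the level it stands on). x points back along its square drawbar tube (36 x 36 mm, x 31 to 151, z 22 to 58 mm), z up. Foot under the tube at x 130 to 150. grip the tube across its width (y) at x = 60 to 80.
- handle (a joint): Locking handle, rad: 0 down (locked), 0.7 fully up (stop). Stays where left (light friction, about 1 N at the knob). Hinge along the coupler's y at x = -30, z = 43 mm in its frame. It points forward (coupler's -x), off the tube; the tip swings up and back. When down, a hook below the hinge is in the way of the ball; pressed down on the ball, it swings in under it.
- handle_knob (a point): Centre of the red ball knob, 24 mm in diameter, at the end of the handle, 85 mm from the hinge. In the coupler's frame: handle down x = -115, z = 51 mm; fully up x = -89, z = 104 mm. A 12 mm wide steel strip joins it to the hinge. Pinch it across the coupler's y and follow its arc about the hinge. Its x lies along the coupler's x when the handle is down and turns with the handle.
- ball_stand: Fixed stand: yellow plate, top at z = 40 mm, x -60 to 175, y -60 to 60 mm, with a 40 mm steel ball on a stem. Origin: on the bench below the ball (ball centre z = 69, top 89). x runs from the ball along the plate. Home: coupler origin over the ball, rim and foot on the plate (origin at z = 40), its x along the stand's x. A like blue stand with an 89 mm high straight pin is nearby, unused.

How it is judged:
By the outcome, as a careful person would: the job done as asked, in the order asked, and still so for the second after the job is handed in, with the robot touching nothing.
It also fails if it takes over 64 s, if anything falls off the work surface, if the arm or the gripper's body presses on something with over 40 N, if the wrist force passes 120 N, or if a joint passes its speed limit or range.

ROBOT

A 6-joint arm with a two-finger parallel gripper is mounted at the origin on the work surface. World frame = base frame: x ahead of the robot, y to its left, z up, the work surface at z = 0. Lengths are in m, angles in rad, forces in N, time in s.
With the tool pointing down it reaches from about 0.35 to 0.95 m from the base axis. Payload 17.4 kg.
Tool frame: the origin (TCP) lies midway between the tips of the shut fingers; the grasp point (between the pads) lies 19 mm behind it (ctrl.tcp_to_grasp is the distance from the TCP to the grasp point, in m); z points along the fingers, y is the direction in which the jaws open and shut (so a half turn about z gives the same grasp; the last joint's range is limited). The gripper opens to 93 mm and grips with 3 to 60 N. Pads are 15 mm wide; open, the fingers measure 128 mm over their backs; the gripper's body (75 mm by 188 mm) begins 65 mm behind the grasp point.
Start: joints at [-1.188, 0.116, 1.442, -0, 1.584, -0.038], TCP at [0.276, -0.616, 0.219] pointing down, gripper open.
Joint ranges: [-2.83, 2.83], [-0.83, 2.19], [0.07, 2.5], [-1.14, 4.28], [0.01, 3], [-2.97, 2.97]. Speed limits (rad/s): [1.89, 1.89, 2.22, 3.14, 3.14, 3.14].

INTERFACE

Orientations are given as a unit quaternion [w, x, y, z].
In Python, from plant import ctrl gives the robot as it stands. Calls block until the motion is done:
- ctrl.reach(position, orientation): joint-space move of the TCP to a pose.
- ctrl.move_straight(position, max_speed=0.15, orientation=None, stop_force=None): straight line of the TCP; orientation=None keeps the orientation; max_speed is the mean speed in m/s. With stop_force (N) it stops when the force on the tool has changed by that much, and returns True; else False.
- ctrl.set_joints(angles): joint-space move.
- ctrl.command_gripper(opening, newtons=None): finger opening in m; newtons is the grip in N (None keeps the last); returns when the fingers have stopped.
- ctrl.hold(seconds).
- ctrl.ik(position, orientation): joint angles nearest the present ones, or None.
- ctrl.observe(): the state.
- ctrl.snapshot(name): name is "scene" or "top"; returns the picture (384x512x3 uint8, blue, green, red); there is no depth.
- ctrl.calibration(name): a dict with "fx", "fy", "cx", "cy" (pixels), "distortion" ([k1, k2, p1, p2, k3] as OpenCV has them; the pictures are not rectified), "extrinsics" (4x4, takes a point from camera to world coordinates). Camera axes: x right, y down, z forward; pixel columns grow to the right and rows downward; lengths in m; the calibration is good to about 2 mm. A picture is of the moment at which its call begins. calibration takes no time and is no camera call.
A pose or a line that the arm cannot do raises ctrl.PlanningError and nothing moves.
- ctrl.job_done(): hands the job in, once; it reports no verdict.
The state is a dict: "time_s": time; "joints": joint angles; "dq": joint speeds; "joint_efforts": joint torques, N m; "ee_pos": TCP position; "ee_rot": TCP orientation; "ft_force": force on the tool from outside, world axes, zero at the start; "torque": the same for the moment, N m; "grip_width": finger opening in m.
Only numpy, scipy, OpenCV 4.12 (cv2) and the standard library are available. Lean on these libraries where they do the work, as an engineer would, in place of code of your own. Each camera call takes 0.05 s, during which the arm holds its last target. There are 200 camera calls.

## Working session

There is one attempt and no reset: what is moved stays moved. The work goes in short steps, each a Python script; the robot and the scene stay as the last script left them, time stands still between calls to the robot, and variables do not carry over. Pictures are saved under pics/ and viewed, about 8 in all and at most 12, crops included, and the job is handed in when it is done.

```bash
mkdir -p pics; ls; python3 - <<'E'
from plant import ctrl
import cv2,numpy as np
np.set_printoptions(precision=4,suppress=True)
for n in("scene","top"):
    cv2.imwrite(f"pics/{n}0.png",ctrl.snapshot(n)); c=ctrl.calibration(n); print(n,{k:v for k,v in c.items() if k!='extrinsics'}); print(np.array(c['extrinsics']))
o=ctrl.observe();print(o['time_s'],o['ee_rot'],o['grip_width'],ctrl.tcp_to_grasp)
E
```

```text
pics
scene {'fx': 405.2681997892716, 'fy': 405.2681997892716, 'cx': 258.1030359779196, 'cy': 193.8961538425833, 'distortion': array([0.0043, 0.    , 0.    , 0.    , 0.    ])}
[[-0.8462  0.315  -0.4299  0.8469]
 [ 0.5326  0.5275 -0.6619  0.5476]
 [ 0.0183 -0.789  -0.6141  0.5823]
 [ 0.      0.      0.      1.    ]]
top {'fx': 352.0902498363963, 'fy': 352.0902498363963, 'cx': 253.60815437839474, 'cy': 184.55395056618468, 'distortion': array([-0.0868,  0.    ,  0.    ,  0.    ,  0.    ])}
[[ 0.0214 -0.9787  0.2043  0.3673]
 [-0.9998 -0.0215  0.0014  0.017 ]
 [ 0.0031 -0.2043 -0.9789  0.7326]
 [ 0.      0.      0.      1.    ]]
0.1 [-0.0005  0.978   0.2088 -0.0001] 0.09321379390471747 0.0188
```

View pics/top0.png

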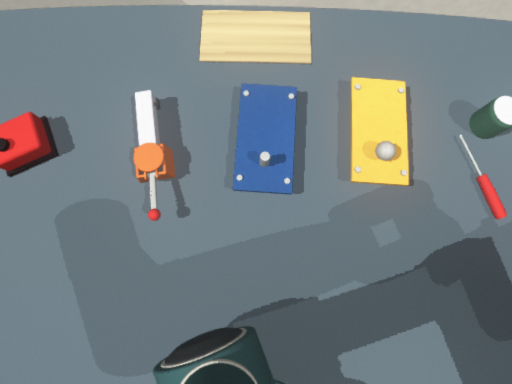

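View pics/scene0.png

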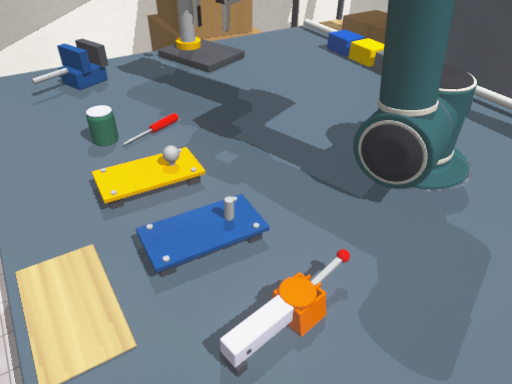

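The top picture shows the coupler head at about (150,160), its tube running up to (145,92), and the red knob at (153,214). The yellow stand's ball is at (386,150) and its plate spans (350,78)–(410,184). The scene picture agrees, with the knob at (343,256) and the ball at (171,154).

```bash
cat > h.py <<'E'
from plant import ctrl
import cv2,numpy as np
np.set_printoptions(precision=4,suppress=True)
def ray(n,px):
    c=ctrl.calibration(n);K=np.array([[c['fx'],0,c['cx']],[0,c['fy'],c['cy']],[0,0,1]])
    u=cv2.undistortPoints(np.array(px,float).reshape(-1,1,2),K,np.array(c['distortion'])).reshape(-1,2)
    T=np.array(c['extrinsics']);d=np.c_[u,np.ones(len(u))]@T[:3,:3].T
    return T[:3,3],d/np.linalg.norm(d,axis=1)[:,None]
def plane(n,px,z):
    o,d=ray(n,px);return o+d*((z-o[2])/d[:,2])[:,None]
def tri(rays):  # list of (o,d): least squares point, worst miss
    P=[np.eye(3)-np.outer(d,d) for o,d in rays]
    x=np.linalg.solve(sum(P),sum(p@o for p,(o,d) in zip(P,rays)))
    return x,max(np.linalg.norm(p@(x-o)) for p,(o,d) in zip(P,rays))
def blob(img,lo,hi,roi,hs2=None):  # biggest HSV blob in roi x0,y0,x1,y1
    h=cv2.cvtColor(img,cv2.COLOR_BGR2HSV);m=cv2.inRange(h,lo,hi)
    r=np.zeros_like(m);x0,y0,x1,y1=roi;r[y0:y1,x0:x1]=m[y0:y1,x0:x1]
    cs=cv2.findContours(r,cv2.RETR_EXTERNAL,cv2.CHAIN_APPROX_NONE)[0]
    c=max(cs,key=cv2.contourArea);return c
def cen(c):
    M=cv2.moments(c);return np.array([M['m10']/M['m00'],M['m01']/M['m00']])
RED=((0,150,90),(4,255,255));YEL=((20,150,100),(32,255,255));WHT=((0,0,150),(179,60,255));ORG=((5,150,100),(16,255,255))
def knob(rt,rs):
    pt,ps=[cen(blob(ctrl.snapshot(n),*RED,r)) for n,r in(("top",rt),("scene",rs))]
    a,b=ray("top",pt),ray("scene",ps);return tri([(a[0],a[1][0]),(b[0],b[1][0])])+(pt,ps)
E
python3 - <<'E'
from h import *
t=cv2.imread("pics/top0.png");s=cv2.imread("pics/scene0.png")
def two(pt,ps):
    a,b=ray("top",pt),ray("scene",ps);return tri([(a[0],a[1][0]),(b[0],b[1][0])])
k1=cen(blob(t,*RED,(140,200,170,230)));k2=cen(blob(s,*RED,(325,240,360,275)));print("knob",k1,k2,two(k1,k2))
for n,im,roi in(("top",t,(330,60,430,200)),("scene",s,(80,130,220,215))):
    c=blob(im,*YEL,roi);b=cv2.boxPoints(cv2.minAreaRect(c))
    q=cv2.approxPolyDP(cv2.convexHull(c),4,True).reshape(-1,2).astype(float);w=plane(n,q,.04)
    print(n,"plate",q.tolist(),w.tolist())
    W=plane(n,c.reshape(-1,2),.04)[:,:2].astype(np.float32);r=cv2.minAreaRect(W*1000);print(r)
# ball
for n,im,roi in(("top",t,(372,135,402,166)),("scene",s,(158,140,188,168))):
    h=cv2.cvtColor(im,cv2.COLOR_BGR2HSV);x0,y0,x1,y1=roi
    m=((h[...,1]<70)&(h[...,2]>70)).astype(np.uint8);z=np.zeros_like(m);z[y0:y1,x0:x1]=m[y0:y1,x0:x1]
    c=max(cv2.findContours(z,0,1)[0],key=cv2.contourArea);print(n,"ball",cv2.minEnclosingCircle(c),plane(n,cv2.minEnclosingCircle(c)[0],.069))
# tube
for n,im,roi in(("top",t,(125,85,170,150)),("scene",s,(215,285,300,365))):
    c=blob(im,*WHT,roi);print(n,"tube bbox",cv2.boundingRect(c))
    q=cv2.approxPolyDP(cv2.convexHull(c),2.5,True).reshape(-1,2).astype(float);print(np.c_[q,plane(n,q,.058)[:,:2]])
for n,im,roi in(("top",t,(125,135,180,185)),("scene",s,(265,265,335,335))):
    c=blob(im,*ORG,roi);q=cv2.approxPolyDP(cv2.convexHull(c),2,True).reshape(-1,2).astype(float);print(n,"head");print(np.c_[q,plane(n,q,.06)[:,:2],plane(n,q,0)[:,:2]])
a=cv2.resize(t[80:225,120:200],None,fx=4,fy=4,interpolation=2);b=cv2.resize(s[240:380,215:365],None,fx=3.5,fy=3.5,interpolation=2)
b=cv2.copyMakeBorder(b,0,max(0,a.shape[0]-b.shape[0]),0,0,0);cv2.imwrite("pics/crop0.png",cv2.resize(np.hstack([a,b[:a.shape[0]]]),None,fx=.9,fy=.9))
E
```

```text
knob [153.4338 214.2443] [343.0913 254.9087] (array([0.4451, 0.21  , 0.0594]), np.float64(0.00023933169543501263))
top plate [[365.0, 141.0], [377.0, 142.0], [375.0, 160.0], [364.0, 154.0]] [[0.6097738005060916, -0.21246749409986626, 0.040000000000000036], [0.6083455381797835, -0.23795124367320783, 0.040000000000000036], [0.5691191413243504, -0.2314969938469642, 0.040000000000000036], [0.5814016009919104, -0.20895196838613453, 0.040000000000000036]]
((591.0675659179688, -221.0563507080078), (31.76338768005371, 42.63414001464844), 86.72947692871094)
scene plate [[204.0, 169.0], [197.0, 176.0], [104.0, 202.0], [92.0, 173.0], [184.0, 147.0]] [[0.5258623597492662, -0.18305907837664281, 0.040000000000000036], [0.5522383502147508, -0.16563592945878614, 0.040000000000000036], [0.7600040076270613, -0.17943930319701562, 0.040000000000000036], [0.7539580501107097, -0.29927901719385663, 0.040000000000000036], [0.5256884250620367, -0.2978521326761874, 0.040000000000000036]]
((640.448486328125, -235.89834594726562), (134.14520263671875, 235.0166778564453), 87.41194152832031)
top ball ((385.394744
[... 719 characters left out ...]
29]
 [157.     177.       0.5187   0.2087   0.5322   0.2258]
 [137.     177.       0.5178   0.2488   0.5313   0.2695]
 [135.     149.       0.5755   0.2583   0.5941   0.2798]
 [145.     144.       0.5864   0.2388   0.6059   0.2585]]
scene head
[[299.     272.       0.5362   0.2015   0.5006   0.1617]
 [309.     274.       0.5245   0.2137   0.4875   0.1754]
 [320.     283.       0.5209   0.2384   0.4834   0.2028]
 [325.     292.       0.5256   0.2569   0.4887   0.2235]
 [325.     314.       0.5525   0.2893   0.5187   0.2597]
 [303.     334.       0.602    0.2993   0.5739   0.2707]
 [289.     324.       0.6097   0.2749   0.5824   0.2436]
 [290.     277.       0.5556   0.2024   0.5221   0.1628]]
```

View pics/crop0.png

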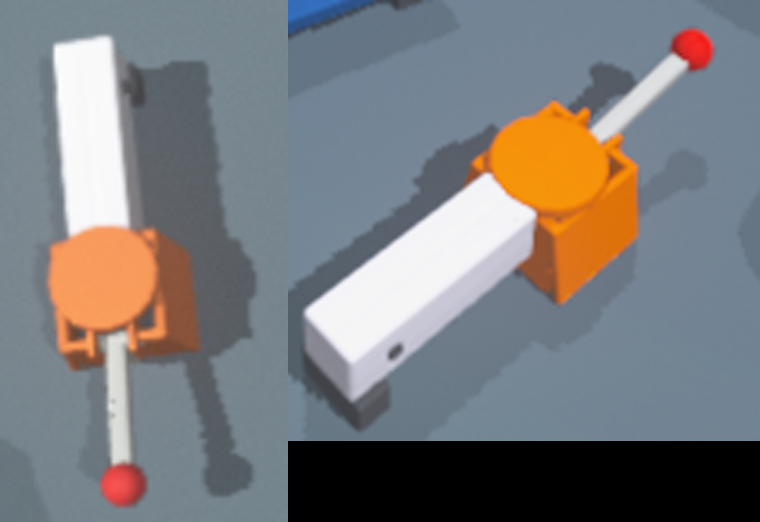

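Checks agree. The knob-to-tube-end distance measures 0.2643 m against 0.2644 expected, with the handle up about 0.1 rad. That puts the coupler origin at about (0.557, 0.230) with yaw 0.179. Next I raise the handle and re-measure the plate in the top picture.

```bash
cat >> h.py <<'E'
def q(yaw): return [0,np.cos(yaw/2),np.sin(yaw/2),0]
G=ctrl.tcp_to_grasp
def tcp(p): return np.array(p)-[0,0,G]   # grasp point -> TCP, tool down
class C:  # coupler frame, level
    def __init__(s,o,yaw): s.o=np.array(o,float);s.yaw=yaw
    def p(s,x,y,z):
        c,n=np.cos(s.yaw),np.sin(s.yaw);return s.o+[c*x-n*y,n*x+c*y,z]
    def knob(s,a): return s.p(-.030-.085*np.cos(a+.0943),0,.043+.085*np.sin(a+.0943))
def st(m=""):
    o=ctrl.observe();print(m,round(o['time_s'],2),o['ee_pos'],o['ft_force'],o['grip_width'])
E
python3 - <<'E'
from h import *
t=cv2.imread("pics/top0.png")
c=blob(t,(15,120,60),(35,255,255),(330,60,430,200));W=plane("top",cv2.convexHull(c).reshape(-1,2),.04)[:,:2].astype(np.float32)
print("plate top",cv2.minAreaRect(W*1000),cv2.boxPoints(cv2.minAreaRect(W*1000)).tolist())
cp=C([.5567,.2302,0],.179)
ctrl.command_gripper(.06)
k=cp.knob(.1)
ctrl.reach(tcp(k+[0,0,.08]),q(cp.yaw));ctrl.move_straight(tcp(k));st("at")
ctrl.command_gripper(0,8);st("grip")
for a in np.arange(.2,.75,.1): ctrl.move_straight(tcp(cp.knob(a)),.08)
ctrl.hold(.2);st("up")
ctrl.command_gripper(.06);st("open")
ctrl.move_straight(tcp(cp.knob(.7)+[0,0,.06]),.2)
ctrl.reach(tcp(cp.p(.07,0,.16)),q(cp.yaw));st("above tube")
T,S=ctrl.snapshot("top"),ctrl.snapshot("scene")
cv2.imwrite("pics/a1.png",cv2.resize(np.hstack([T[40:280,60:320],S[180:,180:440][:,:260][:240] if 0 else cv2.resize(S[160:384,190:410],(260,240))]),None,fx=1.5,fy=1.5))
try: print(knob((120,150,200,260),(290,180,400,300)))
except Exception as e: print(e)
E
```

```text
plate top ((637.1689453125, -244.57046508789062), (120.36270141601562, 235.4005889892578), 87.5018310546875) [[516.9573364257812, -299.5643615722656], [752.1342163085938, -309.82489013671875], [757.3805541992188, -189.57656860351562], [522.2036743164062, -179.3160400390625]]
at 4.5 [0.4455 0.2101 0.0414] [-0.5612  0.1092  0.0074] 0.059752372791576046
grip 5.17 [0.4451 0.2099 0.0406] [-1.8269 -1.7241  0.6251] 0.02300808197093711
up 6.92 [0.4685 0.2142 0.0846] [-0.5835  0.3735 -0.4819] 0.023232671615870063
open 7.7 [0.4686 0.2143 0.0849] [ 0.1345 -0.2612  0.1787] 0.059582208514865724
above tube 8.83 [0.625  0.2425 0.1396] [-0.6409 -0.7532  0.3368] 0.05989505816601481
max() iterable argument is empty
```

View pics/a1.png

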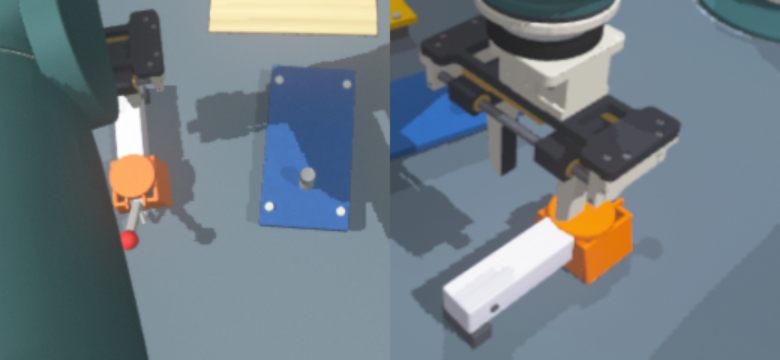

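The pictures show the coupler upright with its handle raised: head at about (149,157), knob at about (146,200) in full-picture top pixels. The plate measures 120.4 × 235.4 mm, as it should, with yaw −0.044 and origin at about (0.580, −0.2425). I'll nudge the handle firmly against its stop, then grip the tube and lift.

```bash
python3 - <<'E'
from h import *
cp=C([.5567,.2302,0],.179)
k=cp.knob(.7)
ctrl.reach(tcp(k+[0,0,.06]),q(cp.yaw));ctrl.move_straight(tcp(k),.2)
ctrl.command_gripper(0,8);st("grip")
print(ctrl.move_straight(tcp(cp.knob(.76)),.05,stop_force=5));st("up")
ctrl.command_gripper(.06)
ctrl.move_straight(tcp(cp.knob(.7)+[0,0,.06]),.2)
ctrl.reach(tcp(cp.p(.065,0,.16)),q(cp.yaw))
ctrl.move_straight(tcp(cp.p(.065,0,.042)),.15,stop_force=10);st("tube")
ctrl.command_gripper(0,60);st("grip")
ctrl.move_straight(tcp(cp.p(.065,0,.182)),.15);st("lift")
T,S=ctrl.snapshot("top"),ctrl.snapshot("scene")
cv2.imwrite("pics/a2.png",np.hstack([cv2.resize(T[0:300,40:340],(400,400)),cv2.resize(S[100:384,170:454],(400,400))]))
E
```

```text
grip 10.84 [0.4685 0.2142 0.085 ] [-0.5463 -0.3977  1.4452] 0.02327570681993901
False
up 11.09 [0.4721 0.2149 0.0881] [-2.7398 -0.9556 -2.5876] 0.023076592445833544
tube 13.9 [0.6211 0.242  0.0245] [-0.3658  0.064  -0.0188] 0.06004541615091012
grip 14.42 [0.6209 0.2416 0.0236] [-0.2372 -3.7308  4.3602] 0.03604938064979745
lift 15.5 [0.6202 0.2416 0.1617] [ 0.1015  0.3021 -8.7085] 0.03556268200162959
```

View pics/a2.png

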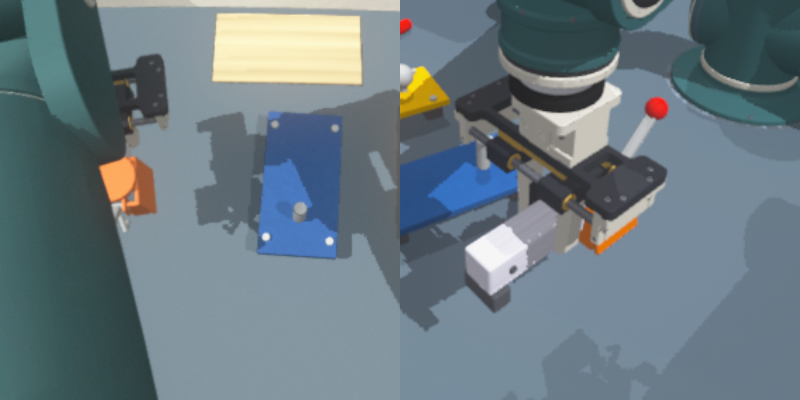

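The coupler is held and lifted with the handle up; the wrist reads 8.7 N, close to its weight. Next I carry it above the ball and check tilt and alignment there.

```bash
cat >> h.py <<'E'
def proj(n,P):
    c=ctrl.calibration(n);K=np.array([[c['fx'],0,c['cx']],[0,c['fy'],c['cy']],[0,0,1]])
    M=np.linalg.inv(np.array(c['extrinsics']))
    return cv2.projectPoints(np.array(P,float).reshape(-1,1,3),cv2.Rodrigues(M[:3,:3])[0],M[:3,3],K,np.array(c['distortion']))[0].reshape(-1,2)
E
python3 - <<'E'
from h import *
s=C([.580,-.2425,.130],-.0436)
ctrl.reach(tcp(s.p(.065,0,.042)),q(s.yaw));ctrl.hold(.3);st("above")
T,S=ctrl.snapshot("top"),ctrl.snapshot("scene")
P=[s.knob(.7)]+[s.p(.151,y,z) for y,z in((.018,.058),(-.018,.058),(.018,.022),(-.018,.022))]+[s.p(-.035,y,0) for y in(.038,-.038)]
for n,im,o in(("top",T,(300,40)),("scene",S,(50,20))):
    p=proj(n,P);print(n,p.tolist())
    for u in p: cv2.circle(im,tuple(int(round(v)) for v in u),2,(255,0,255),-1)
cv2.imwrite("pics/a3.png",np.hstack([cv2.resize(T[0:212,300:512],(400,400),interpolation=2),cv2.resize(S[10:222,60:272],(400,400),interpolation=2)]))
E
```

```text
above 17.68 [ 0.6451 -0.2448  0.1533] [-0.479  -0.0521 -9.0394] 0.035638237393746566
top [[425.8134299384319, 175.71120787534105], [396.7269302296147, 49.39974030307951], [416.3197159123506, 51.22373775708141], [389.34839671814933, 60.24236526003972], [408.0108883973848, 61.90092663974764], [376.95637409914707, 158.01851292942283], [417.8611205668179, 160.90916808639375]]
scene [[201.66509032938396, 78.86949693178325], [95.06464672972706, 125.58395453402902], [91.15817222773697, 118.09607610304147], [99.1027386648579, 141.30290022598504], [95.18330821026862, 133.56017328132668], [189.00429708944014, 133.95945754261282], [176.76434407075118, 119.75779991498473]]
```

View pics/a3.png

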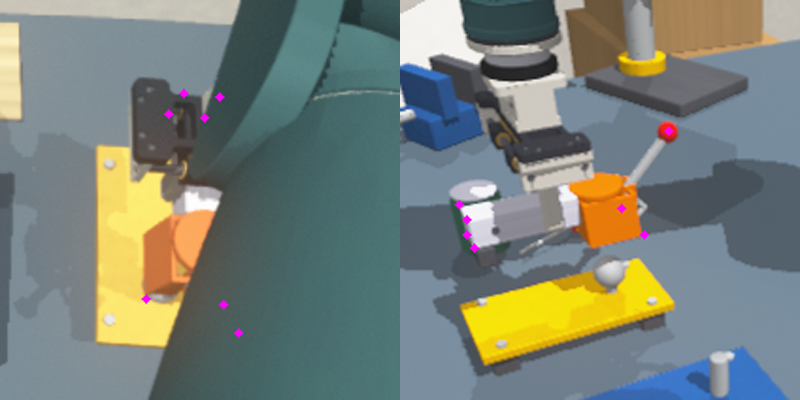

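In the scene view the predicted points land on the knob at (202,79) and on the tube's end corners, so the coupler hangs level with the handle fully up. The top view is blocked by the arm. Lowering now.

```bash
python3 - <<'E'
from h import *
s=C([.580,-.2425,.040],-.0436)
print(ctrl.move_straight(tcp(s.p(.065,0,.062)),.1,stop_force=10));st("z+20")
print(ctrl.move_straight(tcp(s.p(.065,0,.037)),.04,stop_force=10));st("down")
ctrl.hold(.3);st("hold")
S=ctrl.snapshot("scene");p=proj("scene",[s.knob(.7)]+[s.p(.151,y,z) for y,z in((.018,.058),(-.018,.058),(.018,.022),(-.018,.022))]+[s.p(-.035,y,0) for y in(.038,-.038)])
for u in p: cv2.circle(S,tuple(int(round(v)) for v in u),1,(255,0,255),-1)
cv2.imwrite("pics/a4.png",cv2.resize(S[60:240,60:260],(600,540),interpolation=2))
E
```

```text
False
z+20 18.62 [ 0.6453 -0.2455  0.0839] [-0.079  -0.6736 -7.6685] 0.03544110948368546
True
down 19.13 [ 0.6449 -0.2453  0.0634] [-2.0974  1.0447  5.811 ] 0.035688328033007685
hold 19.43 [ 0.6449 -0.2453  0.0634] [-0.7171  0.7169  4.9648] 0.03526641159354879
```

View pics/a4.png

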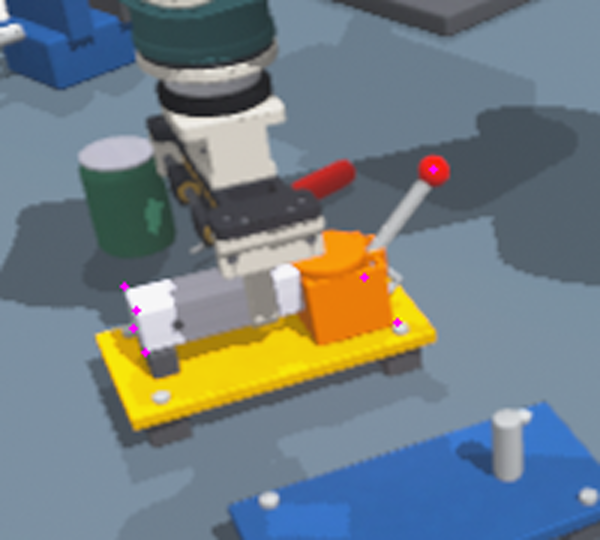

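Contact came at TCP z 0.0634, against 0.0236 when gripped on the bench. The origin is therefore at about 0.040, which is home. The scene view agrees, with the knob on its predicted point. Next I release and press the handle down.

```bash
python3 - <<'E'
from h import *
s=C([.580,-.2425,.040],-.0436)
ctrl.command_gripper(.06);ctrl.move_straight(tcp(s.p(.065,0,.17)),.2);st("rel")
S=ctrl.snapshot("scene");print("knob px",cen(blob(S,*RED,(180,90,225,140))),proj("scene",[s.knob(.7)]))
ctrl.reach(tcp(s.knob(.7)+[0,0,.05]),q(s.yaw))
ctrl.move_straight(tcp(s.knob(.7)),.15,stop_force=8);ctrl.command_gripper(0,20);st("grip")
for a in np.arange(.6,-.01,-.1):
    if ctrl.move_straight(tcp(s.knob(a)),.08,stop_force=25): print("stop at",a);break
st("down")
print(ctrl.move_straight(tcp(s.knob(-.06)),.03,stop_force=15));ctrl.hold(.2);st("press")
S=ctrl.snapshot("scene");cv2.imwrite("pics/a5.png",cv2.resize(S[60:240,60:260],(600,540),interpolation=2))
E
```

```text
rel 20.9 [ 0.6446 -0.2452  0.1896] [ 0.1844 -0.6357  0.1929] 0.05999165008357648
knob px [204.1339 116.2934] [[204.2762 116.1581]]
grip 22.79 [ 0.4905 -0.2384  0.1249] [-0.0212  2.0475  2.9672] 0.022911899803368357
down 24.6 [ 0.4655 -0.2375  0.0719] [ 2.525  -0.3505 -0.3379] 0.022821980646020687
True
press 25.01 [ 0.4658 -0.2378  0.0698] [3.3447 0.067  6.6414] 0.022403015377634283
```

View pics/a5.png

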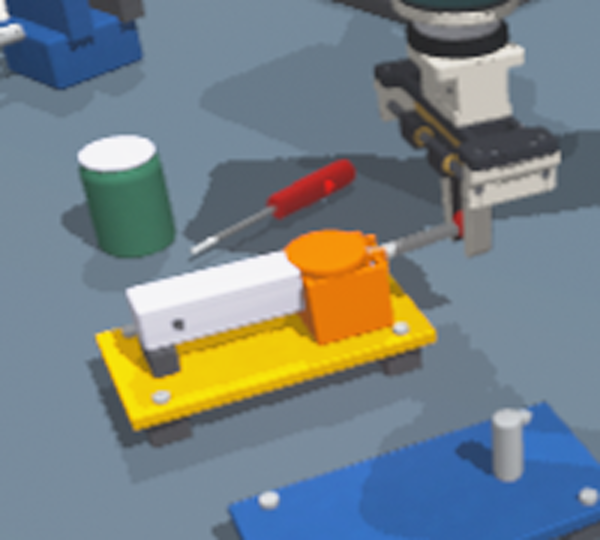

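The coupler sits flat along the plate with the handle down, and the knob is in the jaws. I'll release, press once from above with shut fingers, retreat and check.

```bash
python3 - <<'E'
from h import *
s=C([.580,-.2425,.040],-.0436)
ctrl.command_gripper(.06);k=s.knob(0)
ctrl.move_straight(tcp(k+[0,0,.06]),.2);ctrl.command_gripper(0,20)
ctrl.move_straight(k+[0,0,.02],.15)
print(ctrl.move_straight(k+[0,0,.002],.03,stop_force=15));ctrl.hold(.2);st("press")
ctrl.move_straight(k+[0,0,.1],.2)
ctrl.reach([.35,.30,.30],q(.5));st("away")
T,S=ctrl.snapshot("top"),ctrl.snapshot("scene")
kt,ks=cen(blob(T,*RED,(370,180,430,230))),cen(blob(S,*RED,(195,110,235,160)))
a,b=ray("top",kt),ray("scene",ks);print("knob",tri([(a[0],a[1][0]),(b[0],b[1][0])]),"exp",k,kt,ks,proj("top",[k]),proj("scene",[k]))
cv2.imwrite("pics/a6.png",np.hstack([cv2.resize(T[50:230,320:500],(400,400),interpolation=2),cv2.resize(S[60:240,60:240],(400,400),interpolation=2)]))
E
```

```text
True
press 28.27 [ 0.4659 -0.2379  0.1017] [1.6812 0.4054 7.4418] 0.0006533800777208041
away 30.88 [0.3504 0.2996 0.2997] [-0.3008 -0.4024 -0.6276] 0.000530308064913602
knob (array([ 0.4656, -0.2362,  0.0918]), np.float64(5.456790852574692e-05)) exp [ 0.4655 -0.2375  0.091 ] [389.5597 206.0677] [215.3651 133.5317] [[390.0662 206.2323]] [[215.1512 133.5831]]
```

View pics/a6.png

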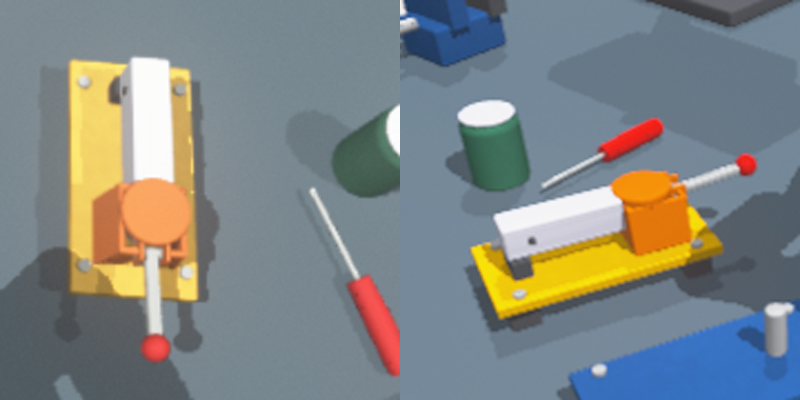

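Both views show the coupler flat on the yellow plate with its tube along it. The knob, at top (390,206) and scene (215,134), measures z 0.0918 against 0.091 expected for fully down, and the arm is clear.

```bash
python3 -c "
from plant import ctrl
ctrl.job_done()"
```

```text
the job is handed in; nothing more can be done
```

I swung the handle fully up, set the coupler over the yellow stand's ball with its tube along the plate, locked the handle down, and handed the job in. It took about 31 s of the 64 s allowed.

- **Handle up:** I drove it past 0.7 rad to reach the stop. Before the handle was pressed down, the knob was within 0.3 px of its predicted fully-up position in the scene picture.
- **Coupler home:** the lowering stopped on contact with the coupler origin at about 40 mm, which is the home height. The tube lies along the plate in both views.
- **Handle locked:** I pressed it down in the grip to a 15 N stop, then again from above with the fingers shut. The last two-view measurement put the knob at z = 91.8 mm, against 91 expected for fully down. It was within about 1.5 mm sideways.

One check disagreed early on: my first ball and plate masks gave poor results. I re-measured the plate in the top picture and got 120.4 × 235.4 mm, which matches the stated size. I used that position for the placing.

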